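# Fetch the steel flange from behind the bottles and assemble the filter holder

## Task

The steel flange for the filter holder stands in the black tray behind two bottles: first stand both bottles upright on the green mat. Then seat the steel flange, flange side down, fully home over the brass post of the round stand, and seat the orange cap the same way on top of it. Only then put the bottles back in the tray, the red-capped amber bottle centred on the red pad and the white bottle centred on the white pad; let go of everything, tip no bottle, and leave the beaker and the conical flask where they are.

Things in the scene. Friction and masses are not known exactly. Their poses are not given: they have to be found in the camera images.
- amber_bottle: Loose amber glass bottle with a red screw cap, about 0.2 kg. Body 51 mm across up to the shoulder (which narrows from about z = 75 mm), cap 33 mm across from 91 to 108 mm (top). Origin: centre of its underside; z up. It starts standing on the red pad.
- white_bottle: Loose white plastic bottle with a white screw cap, about 0.12 kg. Body 55 mm across, cap 34 mm across from 113 to 132 mm (top). Origin: centre of its underside; z up. It starts standing on the white pad, about 76 mm from the amber bottle.
- steel_flange: Loose bright steel flanged ring, 0.12 kg: flange disc 56 mm across and 6 mm thick below, round hub 32 mm across rising from its middle to 34 mm total height, 20 mm bore right through. Origin: centre of its underside (flange face); z up. It starts flange side down on the floor of the black tray (low rim, 5 mm), close behind the bottles, about 65 mm from each; they leave no room for a gripper's body.
- orange_cap: Loose orange plastic flanged cap, 0.12 kg: a flange disc 56 mm across and 6 mm thick below, with a round hub 32 mm across standing up from its middle to 34 mm total height; a 20 mm bore from below, 31 mm deep, closed at the top. Origin: centre of its underside; z up. It starts flange side down on the blue front edge of the worktop, right of the tray.
- stand: Fixed assembly stand: black round foot 90 mm across, its top face 12 mm above the origin, with a brass post 14 mm across in the middle. The post is straight to 48 mm and tapers to a blunt tip at 58 mm above the origin. Origin: level with the pale worktop, on the post's axis; z up. The steel flange, seated, has its underside 12 mm above this origin and the orange cap, seated on it, 46 mm.
- side_mat: Fixed green mat, 120 mm along its x, 170 mm along its y, its top face 3 mm above its origin; the side area for both bottles. Origin: its centre; z up. Mat and stand swap places between starts. (Above it the lower edge of the hood's sash hangs across the whole bench, at x = 0.50 m and 0.74 m high: carry low, so that the arm stays clear of it.)
- red_pad: Fixed red disc, 68 mm across, 2 mm thick, in the black tray: the place of the amber bottle. Origin: centre of its underside, on the tray floor; z up. The red and white pads lie about 76 mm apart and swap sides between starts.
- white_pad: Fixed white disc, 68 mm across, 2 mm thick, in the black tray: the place of the white bottle. Origin: centre of its underside, on the tray floor; z up.
- beaker: Loose glass beaker, 54 mm across, 70 mm high, on the lower black part of the worktop, behind and right of the tray; leave it alone. Origin: centre of its underside.
- flask: Loose conical glass flask, 65 mm across, 97 mm high, on the lower black part of the worktop, behind and right of the tray; leave it alone. Origin: centre of its underside.

How it is judged:
On the way, in this order (a step that is already met when the one before it is completed fails the run):
1. both bottles stand upright and released on the green mat (x of amber_bottle in the frame of side_mat between -0.06 and 0.06 m and y of amber_bottle in the frame of side_mat between -0.085 and 0.085 m and z of amber_bottle in the frame of side_mat between -0.002 and 0.008 m and angle between each of amber_bottle, white_bottle's own z axis and vertical below 0.1 rad and linear speed of each of amber_bottle, white_bottle below 0.03 m/s and contact force between the fingers and amber_bottle below 0.2 N and x of white_bottle in the frame of side_mat between -0.06 and 0.06 m and y of white_bottle in the frame of side_mat between -0.085 and 0.085 m and z of white_bottle in the frame of side_mat between -0.002 and 0.008 m and contact force between the fingers and white_bottle below 0.2 N), for 0.2 s.
2. the steel flange is seated on the stand and released, both bottles still on the mat (all of step 1 and horizontal distance between steel_flange and stand below 0.006 m and z of steel_flange in the frame of stand between 0.008 and 0.016 m and angle between steel_flange's own z axis and vertical below 0.07 rad and linear speed of steel_flange below 0.03 m/s and contact force between the fingers and steel_flange below 0.2 N), for 0.2 s.
3. the orange cap is seated on the steel flange and released, both bottles still on the mat (all of step 2 and horizontal distance between orange_cap and stand below 0.006 m and z of orange_cap in the frame of stand between 0.042 and 0.05 m and angle between orange_cap's own z axis and vertical below 0.07 rad and linear speed of orange_cap below 0.03 m/s and contact force between the fingers and orange_cap below 0.2 N), for 0.2 s.
At the end, for the whole second after the job is handed in: Steel flange home on the stand (within 6 mm of the axis and 4 mm of its seated height, upright) with the orange cap home on top of it (same tolerances); amber bottle upright on the red pad and white bottle upright on the white pad, each within 15 mm of the pad's centre; all released and at rest (horizontal distance between each of steel_flange, orange_cap and stand below 0.006 m and z of steel_flange in the frame of stand between 0.008 and 0.016 m and angle between each of steel_flange, orange_cap's own z axis and vertical below 0.07 rad and linear speed of each of steel_flange, orange_cap, amber_bottle, white_bottle below 0.03 m/s and contact force between the fingers and steel_flange below 0.2 N and z of orange_cap in the frame of stand between 0.042 and 0.05 m and contact force between the fingers and orange_cap below 0.2 N and horizontal distance between amber_bottle and red_pad below 0.015 m and z of amber_bottle in the frame of red_pad between -0.002 and 0.006 m and angle between each of amber_bottle, white_bottle's own z axis and vertical below 0.1 rad and contact force between the fingers and amber_bottle below 0.2 N and horizontal distance between white_bottle and white_pad below 0.015 m and z of white_bottle in the frame of white_pad between -0.002 and 0.006 m and contact force between the fingers and white_bottle below 0.2 N); the robot touches nothing.
It fails at once if a bottle is tipped (angle between any of amber_bottle, white_bottle's own z axis and vertical above 0.6 rad).
It fails at once if the beaker or the flask is moved more than 30 mm or tipped (distance of any of beaker, flask from where it was at the start of the episode above 0.03 m or angle between any of beaker, flask's own z axis and vertical above 0.4 rad).
It also fails if it takes over 144 s, if anything falls off the work surface, if the arm or the gripper's body presses on something with over 40 N, if the wrist force passes 120 N, or if a joint passes its speed limit or range.

## Robot

A 6-joint arm with a two-finger parallel gripper is mounted at the origin on a cart in front of the work surface, level with it; the furniture and walls round the work are solid. World frame = base frame: x ahead of the robot, y to its left, z up, the work surface at z = 0. Lengths are in m, angles in rad, forces in N, time in s.
With the tool pointing down it reaches from about 0.375 to 0.925 m from the base axis. Payload 5.7 kg.
Tool frame: the origin (TCP) lies at the very end of the fingers, on their centre line; the grasp point (between the pads) lies grasp_offset behind it (grasp_offset is the distance from the TCP to the grasp point, in m); z points along the fingers, y is the line along which they close (so a half turn about z gives the same grasp; the last joint's range is limited). The gripper opens to 85 mm and grips with 20 to 120 N. Pads are 22 mm wide; open, the fingers measure 114 mm over their backs; the gripper's body (76 mm by 85 mm) begins 54 mm behind the grasp point. The pads swing forward as they close: fully open they stand 13 mm farther back than shut.
Start: joints at [-1.221, 0.359, 1.51, -0, 1.272, -0.115], TCP at [0.269, -0.536, 0.231] pointing down, gripper open.
Joint ranges: [-2.97, 2.97], [-1.01, 2.36], [0.21, 2.38], [-0.96, 4.11], [0.2, 2.71], [-2.98, 2.98]. Speed limits (rad/s): [2.39, 2.39, 3.14, 3.14, 3.14, 3.14].

## Interface

Orientations are given as a 3x3 rotation matrix whose columns are the frame's x, y, z axes.
In Python, from bench import * gives the robot as it stands.
- The arm moves only by the tool drive_tool, never from a script. Its argument "plan" is a list of rows, each a list of 7 numbers: the opening, from 0 (shut) to 1 (fully open), then the shift along the tool's x, y, z in mm, then the turn, a rotation vector about the tool's x, y, z in rad. In form: [[gripper, tx, ty, tz, rx, ry, rz], ...]. A call has 1 to 8 rows; each row shifts and turns the commanded pose from where the row before left it, along the tool's axes as they then stand; what a row does not reach is not made up. A row lasts 1/10 s, in which the tool goes at most 50 mm and 8.59 degrees, less where a joint would pass 70% of its speed; a pose out of reach is approached as far as the arm can. A call with a gripper value outside its range is refused whole. The fingers move at their own pace and stop on an object; "squeeze" is the grip in N (left out, the last holds). Time passes only in rows, so rows that do not move let the fingers close. It gives the time, the measured TCP pose, the force, the opening and the grip force at its end, in the units of the state.
- get_obs(): the state, without advancing time (a new reading comes with each control period).
- get_image(name): name is "scene" or "side" or "wrist"; returns a dict with "pixels" (400x640x3 uint8, blue, green, red), "depth" (400x640 float32, m along the optical axis (not along the pixel's ray), 0 where there is no reading), "intrinsics" (3x3 intrinsics, pixels), "pose" (4x4, takes a point from camera to world coordinates); the wrist camera has in their place "tool_from_camera" (4x4, takes a point from camera to tool coordinates, whose origin is the TCP and whose axes are the flange's). Camera axes: x right, y down, z forward; pixel columns grow to the right and rows downward; lengths in m; the calibration is good to about 2 mm. The wrist camera is an equidistant fisheye: a pixel r from the principal point sees the ray r / f radians off the axis. A picture is of the moment at which its call begins: read the wrist's pose just before it.
- close_job(): hands the job in; it is judged then, once.
The state is a dict: "clock": time; "q": joint angles; "dq": joint speeds; "tau": joint torques, N m; "position": TCP position; "tool_rot": TCP orientation; "ft_force": force on the tool from outside, world axes, zero at the start; "moment": the same for the moment, N m; "opening": finger opening in m; "finger_force": force on a finger pad.
Only numpy, scipy, OpenCV 4.12 (cv2) and the standard library are available. Lean on these libraries where they do the work, as an engineer would, in place of code of your own. Each camera call takes 0.05 s, during which the arm holds its last target. There are 200 camera calls.

## Working session

There is one attempt and no reset: what is moved stays moved. The work goes in short steps, Python scripts to look and compute and a tool call to move; the robot and the scene stay as the last step left them, time stands still between calls to the robot, and variables do not carry over. Pictures are saved under pics/ and viewed, at most 14 in all, crops included, and the job is handed in when it is done.

Besides the shell and the picture viewer there is one more tool, called after "Emit:" by a JSON object that holds its "method" and its "body", one argument or row to a line. drive_tool: Moves the arm, as the interface text tells. Its arguments: {"type":"object","properties":{"plan":{"type":"array"},"squeeze":{"type":"number"}},"required":["plan"]}

```bash
mkdir -p pics; ls; python3 - <<'E'
from bench import *
import cv2,numpy as np
o=get_obs();print({k:np.round(v,3).tolist() for k,v in o.items()})
for n in ["scene","side"]:
    im=get_image(n);cv2.imwrite(f"pics/{n}0.png",im["pixels"]);np.savez(f"{n}0.npz",**im)
    print(n,im["intrinsics"].round(1).tolist(),im["pose"].round(3).tolist(), (im["depth"]>0).mean())
import bench;print([k for k in dir(bench) if k[0]!='_'])
try: print(grasp_offset)
except Exception as e: print(e)
E
```

```text
pics
{'clock': 0.0, 'q': [-1.221, 0.36, 1.511, 0.0, 1.272, -0.115], 'dq': [0.0, 0.0, 0.0, 0.002, 0.0, -0.001], 'tau': [-0.001, -52.762, -27.862, -0.0, 0.013, -0.0], 'position': [0.269, -0.536, 0.23], 'tool_rot': [[0.894, 0.448, -0.001], [0.448, -0.894, 0.002], [0.0, -0.002, -1.0]], 'ft_force': [-0.105, 0.867, -0.377], 'moment': [0.082, 0.012, 0.017], 'finger_force': 0.0, 'opening': 0.085}
scene [[360.9, 0.0, 322.4], [0.0, 360.9, 195.3], [0.0, 0.0, 1.0]] [[0.667, -0.302, 0.681, -0.089], [-0.745, -0.297, 0.597, -0.491], [0.022, -0.906, -0.424, 0.416], [0.0, 0.0, 0.0, 1.0]] 0.995984375
side [[491.1, 0.0, 311.3], [0.0, 491.1, 203.5], [0.0, 0.0, 1.0]] [[-0.927, 0.243, -0.284, 0.943], [0.374, 0.639, -0.673, 1.0], [0.018, -0.73, -0.683, 1.025], [0.0, 0.0, 0.0, 1.0]] 0.985984375
['IKError', 'close_job', 'get_image', 'get_obs', 'grasp_offset']
0.0187
```

View pics/scene0.png

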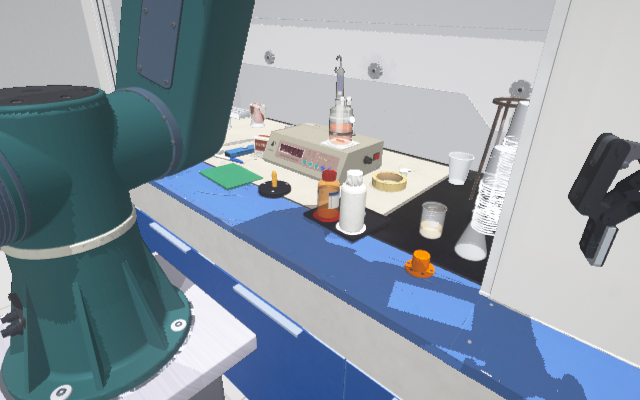

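View pics/side0.png

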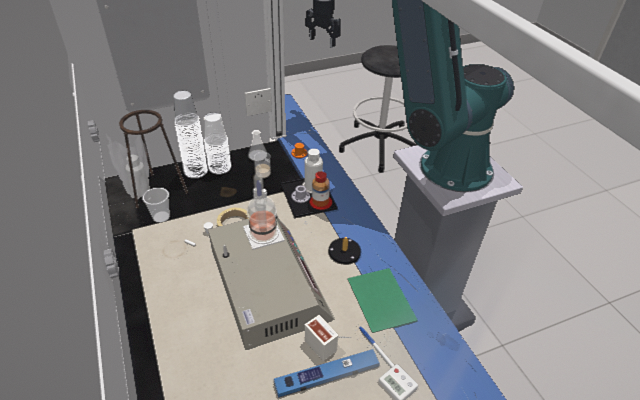

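The scene view shows amber (328,195), white (353,205), cap (421,263), stand (275,185) and mat (230,176). The side view shows the flange at (299,193), left of the amber bottle. Next I'll turn the colour masks into world points with depth.

```bash
cat > h.py <<'E'
import numpy as np,cv2
def cloud(im):
    K=im["intrinsics"];d=im["depth"];v,u=np.mgrid[:d.shape[0],:d.shape[1]]
    c=np.stack([(u-K[0,2])/K[0,0]*d,(v-K[1,2])/K[1,1]*d,d],-1)
    P=c@im["pose"][:3,:3].T+im["pose"][:3,3];P[d<=0]=np.nan
    return P
def hsv(im): return cv2.cvtColor(im["pixels"],cv2.COLOR_BGR2HSV)
def circ(p):
    A=np.c_[2*p,np.ones(len(p))];s=np.linalg.lstsq(A,(p**2).sum(1),rcond=None)[0]
    return s[:2],np.sqrt(s[2]+s[:2]@s[:2])
E
python3 - <<'E'
from h import *
np.set_printoptions(precision=4,suppress=True)
allP=[];allC=[]
def rep(n,P,m):
    q=P[m];q=q[~np.isnan(q[:,0])]
    if len(q)>5: print(n,len(q),"med",np.median(q,0),"lo",np.percentile(q,2,0),"hi",np.percentile(q,98,0))
for n in ["scene","side"]:
    im=dict(np.load(n+"0.npz"));P=cloud(im);H=hsv(im);h,s,v=H[...,0].astype(int),H[...,1],H[...,2]
    x,y,z=P[...,0],P[...,1],P[...,2]
    work=(x>.25)&(x<1)&(y>-.5)&(y<.6)&(z>-.05)&(z<.3)
    print(n)
    m=work&(h>50)&(h<75)&(s>120)&(z<.03);rep("mat",P,m)
    if m.any():
        c=cv2.minAreaRect(P[m][:,:2].astype(np.float32));print(c)
    m=work&(h>5)&(h<18)&(s>180)&(y<-.25);rep("orange",P,m)
    zm=np.nanmax(z[m]);t=m&(z>zm-.006);rep("orange top",P,t)
    f=m&(z<0.02);rep("orange flange",P,f); 
    m=work&((h<4)|(h>174))&(s>150)&(y>-.35)&(y<0.1);rep("red",P,m);rep("redlow",P,m&(z<.03));rep("redcaptop",P,m&(z>.1))
    m=work&(s<60)&(v>150)&(z>.06)&(z<.16)&(y>-.3)&(y<.05)&(x<.55);rep("whitebottle",P,m);rep("whitetop",P,m&(z>.125))
    m=work&(h>12)&(h<28)&(s>120)&(x<.55)&(y>-.05)&(y<.25)&(z>.02);rep("brass",P,m);rep("brasstop",P,m&(z>.052))
    ok=work;allP.append(P[ok]);allC.append(im["pixels"][ok])
P=np.concatenate(allP);C=np.concatenate(allC);o=np.argsort(P[:,2])
img=np.zeros((600,800,3),np.uint8) # x up .25..., y left
r=((0.85-P[o,0])*1000).astype(int);c=((0.35-P[o,1])*1000).astype(int)
k=(r>=0)&(r<600)&(c>=0)&(c<800);img[r[k],c[k]]=C[o][k]
img=cv2.dilate(img,np.ones((3,3)))
cv2.imwrite("pics/top0.png",img)
E
```

```text
scene
orange 328 med [ 0.4474 -0.2674  0.013 ] lo [ 0.4347 -0.2835  0.0043] hi [ 0.4746 -0.2513  0.0347]
orange top 45 med [ 0.4499 -0.2657  0.0329] lo [ 0.4449 -0.2737  0.0301] hi [ 0.4744 -0.2521  0.0355]
orange flange 214 med [ 0.447  -0.2683  0.0075] lo [ 0.434  -0.284   0.0038] hi [ 0.4765 -0.2514  0.0195]
red 239 med [ 0.4822 -0.0044  0.105 ] lo [ 0.4607 -0.0283  0.0102] hi [0.8113 0.0809 0.1199]
redlow 99 med [ 0.4711 -0.0131  0.0113] lo [ 0.4593 -0.03    0.01  ] hi [0.5044 0.0315 0.0128]
redcaptop 125 med [ 0.4854 -0.0038  0.1164] lo [ 0.4778 -0.0137  0.1047] hi [0.5047 0.0148 0.12  ]
whitebottle 982 med [ 0.469  -0.0871  0.1019] lo [ 0.4562 -0.1032  0.0614] hi [ 0.4981 -0.0194  0.1433]
whitetop 198 med [ 0.4748 -0.0828  0.1395] lo [ 0.4655 -0.0935  0.1259] hi [ 0.4953 -0.0636  0.1436]
brass 399 med [ 0.4743 -0.0049  0.0781] lo [ 0.4666 -0.0226  0.025 ] hi [0.5073 0.2076 0.0985]
brasstop 306 med [ 0.4735 -0.0077  0.0865] lo [ 0.4666 -0.0226  0.0535] hi [0.5061 0.2052 0.0986]
side
orange 61 med [ 0.4711 -0.2581  0.0237] lo [ 0.4404 -0.2779  0.0018] hi [ 0.486  -0.2502  0.0395]
[... 176 characters left out ...]
6] hi [ 0.4865 -0.2501  0.0187]
red 189 med [0.4983 0.0134 0.0139] lo [ 0.4617 -0.017   0.007 ] hi [0.5231 0.0347 0.1209]
redlow 102 med [0.501  0.0199 0.0108] lo [ 0.4605 -0.0205  0.0069] hi [0.5245 0.0356 0.0145]
redcaptop 87 med [0.4977 0.0092 0.1178] lo [ 0.4834 -0.0075  0.1048] hi [0.5108 0.0206 0.1213]
whitebottle 165 med [ 0.4892 -0.0679  0.1151] lo [ 0.4644 -0.0903  0.1065] hi [ 0.5102 -0.0493  0.1457]
whitetop 65 med [ 0.486  -0.0745  0.1424] lo [ 0.4705 -0.0899  0.1384] hi [ 0.5014 -0.0598  0.1459]
brass 147 med [0.5078 0.025  0.0874] lo [ 0.4861 -0.0016  0.022 ] hi [0.5188 0.2152 0.0985]
brasstop 106 med [0.5074 0.0208 0.0919] lo [ 0.4861 -0.0038  0.0539] hi [0.5189 0.2129 0.0986]
```

View pics/top0.png

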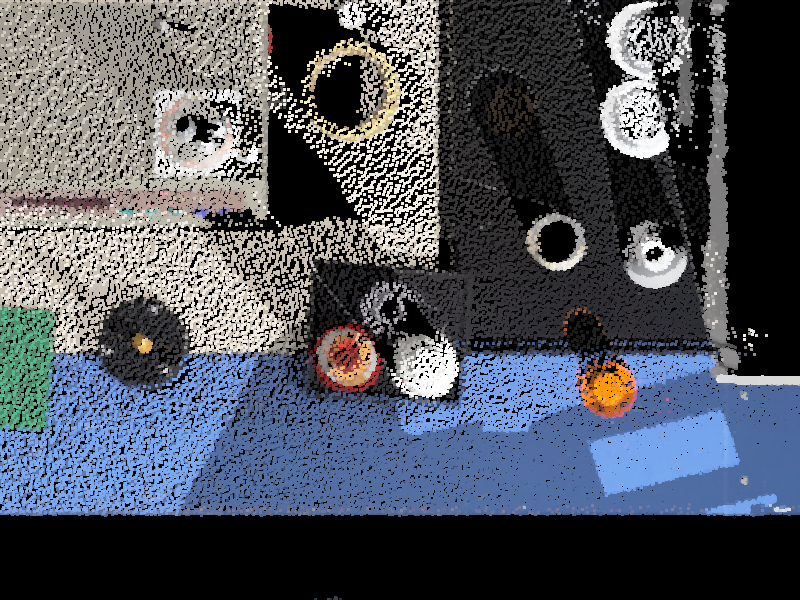

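The top map (x=0.85−row/1000, y=0.35−col/1000) shows the stand at (142,345), amber at (349,357), white at (425,367), the flange at (389,303) and the cap at (608,387). I'll refine these with circle fits on slices and turn the tool in place in the same step.

```bash
cat > fit.py <<'E'
from h import *
np.set_printoptions(precision=4,suppress=True)
def fitc(p,r,c0):
    from scipy.optimize import least_squares
    s=least_squares(lambda c:np.hypot(*(p-c).T)-r,c0,loss="soft_l1",f_scale=.001);return s.x
ims={n:dict(np.load(n+"0.npz")) for n in ["scene","side"]}
spec=[("amber",(.493,.001),.0255,.035,.08),("ambercap",(.493,.001),.0165,.105,.116),("white",(.483,-.075),.0275,.03,.10),("whitecap",(.483,-.075),.017,.127,.140),
("flangehub",(.547,-.039),.016,.020,.036),("orangehub",(.463,-.258),.016,.012,.029),("brass",(.505,.208),.007,.018,.046)]
for n,c0,r,a,b in spec:
    Q=[]
    for k,im in ims.items():
        P=cloud(im).reshape(-1,3);d=np.hypot(*(P[:,:2]-c0).T)
        q=P[(d<r+.012)&(P[:,2]>a)&(P[:,2]<b)];Q.append(q)
        t=P[(d<r*.7)];zt=np.nanpercentile(t[:,2],[50,95]) if len(t) else 0
        if len(q)>8:print(n,k,len(q),fitc(q[:,:2],r,c0),"z",zt)
    q=np.concatenate(Q);print(n,"both",len(q),fitc(q[:,:2],r,c0))
for k,im in ims.items():
    P=cloud(im);x,y,z=np.moveaxis(P,-1,0);H=hsv(im);h,s=H[...,0],H[...,1]
    m=(h>60)&(h<90)&(s>90)&(abs(z)<.03)&(x>.2)&(x<.8)&(y>0.1)&(y<.6)
    n,l,st,_=cv2.connectedComponentsWithStats(m.astype(np.uint8));m=l==1+np.argmax(st[1:,4])
    print(k,"mat",m.sum(),cv2.minAreaRect(P[m][:,:2].astype(np.float32)),np.median(z[m]))
    d=np.hypot(x-.505,y-.208);m=(d<.05)&(d>.01)&(z>.008)&(z<.02);print("foot",fitc(P[m&(d>.04)][:,:2],.045,(.505,.208)),np.median(z[m]))
    m=(abs(x-.55)<.03)&(abs(y+.0)<.02)&(z<.02);print("trayfloor",np.median(z[m]));
    print("blue z",np.nanmedian(z[(abs(x-.4)<.02)&(abs(y-.1)<.1)]),"pale",np.nanmedian(z[(abs(x-.56)<.03)&(abs(y-.1)<.04)]))
    m=(s<60)&(H[...,2]>150)&(abs(x-.483)<.05)&(abs(y+.075)<.05)&(z>.006)&(z<.02);print("whitepad",m.sum(),fitc(P[m&(np.hypot(x-.483,y+.075)>.03)][:,:2],.033,(.483,-.075)) if m.sum()>10 else 0)
E
python3 fit.py
```

```text
amber scene 398 [0.4928 0.0017] z [0.1112 0.1196]
amber side 193 [0.4936 0.0021] z [0.1172 0.1208]
amber both 591 [0.493  0.0018]
ambercap scene 68 [0.4952 0.0033] z [0.1189 0.1199]
ambercap side 40 [0.4944 0.0027] z [0.1186 0.1208]
ambercap both 108 [0.495  0.0031]
white scene 720 [ 0.4845 -0.0753] z [0.1321 0.1434]
white side 190 [ 0.4854 -0.0757] z [0.1375 0.1451]
white both 910 [ 0.4846 -0.0753]
whitecap scene 96 [ 0.4835 -0.0765] z [0.143  0.1436]
whitecap side 41 [ 0.4852 -0.0761] z [0.1423 0.1456]
whitecap both 137 [ 0.4838 -0.0765]
flangehub side 55 [ 0.54   -0.0398] z [0.0318 0.0439]
flangehub both 55 [ 0.54   -0.0398]
orangehub scene 130 [ 0.4615 -0.2583] z [0.0349 0.0359]
orangehub side 34 [ 0.4619 -0.2582] z [0.0351 0.0396]
orangehub both 164 [ 0.4616 -0.2583]
brass scene 57 [0.5061 0.2081] z [0.0555 0.0621]
brass side 61 [0.5071 0.2075] z [0.0469 0.0628]
brass both 118 [0.5066 0.2078]
scene mat 904 ((0.4843047261238098, 0.3939228653907776), (0.19604110717773438, 0.11989576369524002), 85.02664184570312) 0.008173257483476637
foot [0.5067 0.2082] 0.016795604010039517
trayfloor 0.009083022583608963
blue z -0.007199510985551771 pale 0.005155776498276143
whitepad 169 [ 0.4842 -0.0743]
side mat 2438 ((0.48638105392456055, 0.3840886354446411), (0.1710779219865799, 0.12028461694717407), 85.35502624511719) 0.00803130836467214
foot [0.5051 0.2076] 0.016357349897157092
trayfloor 0.009575865367523972
blue z -0.006972943139281207 pale 0.00517168094877285
whitepad 22 [ 0.534  -0.0617]
```

Emit:
{"method": "drive_tool", "body": {
  "plan": [
    [1, 0, 0, 0, 0, 0, -0.14],
    [1, 0, 0, 0, 0, 0, -0.14],
    [1, 0, 0, 0, 0, 0, -0.14],
    [1, 0, 0, 0, 0, 0, -0.14],
    [1, 0, 0, 0, 0, 0, -0.14],
    [1, 0, 0, 0, 0, 0, -0.14],
    [1, 0, 0, 0, 0, 0, -0.14],
    [1, 0, 0, 0, 0, 0, -0.127]
  ],
  "squeeze": 40
}}

```text
clock: 0.9
position: [0.2688, -0.5359, 0.2308]
tool_rot: [[-0.007, 1.0, -0.0], [1.0, 0.007, 0.001], [0.001, -0.0, -1.0]]
ft_force: [-0.5, -0.7, 0.3]
opening: 0.0854
finger_force: 0.0
```

Everything is located: mat centre (0.486, 0.384), stand (0.506, 0.208), and the tool's x/y axes now lie along world y/x. I'll take the amber bottle first.

Emit:
{"method": "drive_tool", "body": {
  "plan": [
    [1, 44, 18, 0, 0, 0, 0],
    [1, 44, 18, 0, 0, 0, 0],
    [1, 44, 18, 0, 0, 0, 0],
    [1, 44, 18, 0, 0, 0, 0],
    [1, 44, 18, 0, 0, 0, 0],
    [1, 44, 18, 0, 0, 0, 0],
    [1, 44, 18, 0, 0, 0, 0],
    [1, 44, 18, 0, 0, 0, 0]
  ]
}}

```text
clock: 1.7
position: [0.4127, -0.1823, 0.2312]
tool_rot: [[-0.001, 1.0, -0.0], [1.0, 0.001, 0.0], [0.0, -0.0, -1.0]]
ft_force: [0.5, -0.7, -0.1]
opening: 0.0856
finger_force: 0.0
```

Emit:
{"method": "drive_tool", "body": {
  "plan": [
    [1, 46, 20, 0, 0, 0, 0],
    [1, 46, 20, 0, 0, 0, 0],
    [1, 46, 20, 0, 0, 0, 0],
    [1, 46, 21, 0, 0, 0, 0],
    [1, 0, 0, 20, 0, 0, 0],
    [1, 0, 0, 30, 0, 0, 0],
    [1, 0, 0, 20, 0, 0, 0],
    [1, 0, 0, 0, 0, 0, 0]
  ]
}}

```text
clock: 2.5
position: [0.4903, -0.0004, 0.1586]
tool_rot: [[-0.002, 1.0, -0.006], [1.0, 0.002, 0.001], [0.001, -0.006, -1.0]]
ft_force: [-0.4, -0.2, 0.1]
opening: 0.0854
finger_force: 0.0
```

Emit:
{"method": "drive_tool", "body": {
  "plan": [
    [1, 2, 2, 30, 0, 0, 0],
    [1, 0, 0, 30, 0, 0, 0],
    [1, 0, 0, 25, 0, 0, 0],
    [1, 0, 0, 15, 0, 0, 0],
    [1, 0, 0, 0, 0, 0, 0],
    [0, 0, 0, 0, 0, 0, 0],
    [0, 0, 0, 0, 0, 0, 0],
    [0, 0, 0, 0, 0, 0, 0]
  ]
}}

```text
clock: 3.3
position: [0.4957, 0.0008, 0.0628]
tool_rot: [[-0.001, 1.0, 0.002], [1.0, 0.001, -0.0], [-0.0, 0.002, -1.0]]
ft_force: [-1.3, 0.3, 8.0]
opening: 0.0492
finger_force: 39.8
```

Emit:
{"method": "drive_tool", "body": {
  "plan": [
    [0, 0, 0, 0, 0, 0, 0],
    [0, 0, 0, 0, 0, 0, 0],
    [0, 0, 0, 0, 0, 0, 0],
    [0, 0, 0, 0, 0, 0, 0]
  ]
}}

```text
clock: 3.7
position: [0.4957, 0.0008, 0.0628]
tool_rot: [[-0.001, 1.0, 0.002], [1.0, 0.001, -0.0], [-0.0, 0.002, -1.0]]
ft_force: [-1.7, -0.1, 6.2]
opening: 0.0494
finger_force: 40.0
```

Emit:
{"method": "drive_tool", "body": {
  "plan": [
    [0, 0, 0, -20, 0, 0, 0],
    [0, 0, 0, -40, 0, 0, 0],
    [0, 0, 0, -30, 0, 0, 0],
    [0, 15, 0, 0, 0, 0, 0],
    [0, 35, -2, 0, 0, 0, 0],
    [0, 45, -2, 0, 0, 0, 0],
    [0, 45, -2, 0, 0, 0, 0],
    [0, 45, -1, 0, 0, 0, 0]
  ]
}}

```text
clock: 4.5
position: [0.4875, 0.1875, 0.1523]
tool_rot: [[-0.0, 1.0, 0.001], [1.0, 0.0, 0.0], [0.0, 0.001, -1.0]]
ft_force: [0.9, 0.2, -1.7]
opening: 0.0492
finger_force: 42.6
```

Emit:
{"method": "drive_tool", "body": {
  "plan": [
    [0, 45, -1, 0, 0, 0, 0],
    [0, 45, -1, 0, 0, 0, 0],
    [0, 45, 0, 0, 0, 0, 0],
    [0, 45, 0, 0, 0, 0, 0],
    [0, 35, 0, 0, 0, 0, 0],
    [0, 20, 0, 0, 0, 0, 0],
    [0, 0, 0, 0, 0, 0, 0],
    [0, 0, 0, 0, 0, 0, 0]
  ]
}}

```text
clock: 5.3
position: [0.4851, 0.4207, 0.1516]
tool_rot: [[-0.002, 1.0, -0.0], [1.0, 0.002, -0.001], [-0.001, -0.0, -1.0]]
ft_force: [0.1, -0.6, -1.9]
opening: 0.0497
finger_force: 42.7
```

Emit:
{"method": "drive_tool", "body": {
  "plan": [
    [0, 0, 0, 30, 0, 0, 0],
    [0, 0, 0, 30, 0, 0, 0],
    [0, 0, 0, 18, 0, 0, 0],
    [0, 0, 0, 8, 0, 0, 0],
    [0, 0, 0, 4, 0, 0, 0],
    [0, 0, 0, 1, 0, 0, 0],
    [0, 0, 0, 0, 0, 0, 0]
  ]
}}

```text
clock: 6.0
position: [0.4863, 0.4211, 0.0614]
tool_rot: [[-0.001, 1.0, 0.001], [1.0, 0.001, 0.001], [0.001, 0.001, -1.0]]
ft_force: [-0.2, 0.1, -1.6]
opening: 0.0497
finger_force: 42.6
```

Emit:
{"method": "drive_tool", "body": {
  "plan": [
    [0, 0, 0, 1.5, 0, 0, 0],
    [0, 0, 0, 0, 0, 0, 0],
    [0, 0, 0, 0, 0, 0, 0]
  ]
}}

```text
clock: 6.3
position: [0.4863, 0.4216, 0.0599]
tool_rot: [[-0.001, 1.0, 0.002], [1.0, 0.001, 0.001], [0.001, 0.002, -1.0]]
ft_force: [0.0, -0.4, 3.8]
opening: 0.0496
finger_force: 42.9
```

Emit:
{"method": "drive_tool", "body": {
  "plan": [
    [0.65, 0, 0, 0, 0, 0, 0],
    [0.8, 0, 0, 0, 0, 0, 0],
    [1, 0, 0, 0, 0, 0, 0],
    [1, 0, 0, 0, 0, 0, 0],
    [1, 0, 0, -20, 0, 0, 0],
    [1, 0, 0, -40, 0, 0, 0],
    [1, 0, 0, -50, 0, 0, 0],
    [1, 0, 0, -40, 0, 0, 0]
  ]
}}

```text
clock: 7.1
position: [0.4857, 0.4211, 0.2112]
tool_rot: [[-0.001, 1.0, 0.001], [1.0, 0.001, 0.001], [0.001, 0.001, -1.0]]
ft_force: [0.6, 0.4, 0.8]
opening: 0.0855
finger_force: 0.0
```

Emit:
{"method": "drive_tool", "body": {
  "plan": [
    [1, -45, 0, 0, 0, 0, 0],
    [1, -50, 0, 0, 0, 0, 0],
    [1, -50, 0, 0, 0, 0, 0],
    [1, -50, 0, 0, 0, 0, 0],
    [1, -50, 0, 0, 0, 0, 0],
    [1, -50, 0, 0, 0, 0, 0],
    [1, -50, 0, 0, 0, 0, 0],
    [1, -50, 0, 0, 0, 0, 0]
  ]
}}

```text
clock: 7.9
position: [0.4856, 0.0241, 0.209]
tool_rot: [[-0.001, 1.0, 0.0], [1.0, 0.001, 0.0], [0.0, 0.0, -1.0]]
ft_force: [0.8, -0.2, -0.9]
opening: 0.0853
finger_force: 0.0
```

Emit:
{"method": "drive_tool", "body": {
  "plan": [
    [1, -50, -1, 0, 0, 0, 0],
    [1, -35, 0, 0, 0, 0, 0],
    [1, -15, 0, 10, 0, 0, 0],
    [1, 0, 0, 30, 0, 0, 0],
    [1, 0, 0, 35, 0, 0, 0],
    [1, 0, 0, 30, 0, 0, 0],
    [1, 0, 0, 20, 0, 0, 0],
    [1, 0, 0, 2, 0, 0, 0]
  ]
}}

```text
clock: 8.7
position: [0.4825, -0.0725, 0.079]
tool_rot: [[-0.001, 1.0, -0.006], [1.0, 0.001, 0.002], [0.002, -0.006, -1.0]]
ft_force: [-1.1, 0.3, -0.4]
opening: 0.0856
finger_force: 0.0
```

Emit:
{"method": "drive_tool", "body": {
  "plan": [
    [1, 0, 0, 0, 0, 0, 0],
    [0, 0, 0, 0, 0, 0, 0],
    [0, 0, 0, 0, 0, 0, 0],
    [0, 0, 0, 0, 0, 0, 0],
    [0, 0, 0, 0, 0, 0, 0],
    [0, 0, 0, 0, 0, 0, 0]
  ]
}}

```text
clock: 9.3
position: [0.4859, -0.0742, 0.0832]
tool_rot: [[-0.001, 1.0, 0.002], [1.0, 0.001, -0.001], [-0.001, 0.002, -1.0]]
ft_force: [-1.9, 0.7, 5.7]
opening: 0.0534
finger_force: 41.2
```

Emit:
{"method": "drive_tool", "body": {
  "plan": [
    [0, 0, 0, -20, 0, 0, 0],
    [0, 0, 0, -40, 0, 0, 0],
    [0, 0, 0, -30, 0, 0, 0],
    [0, 15, 0, 0, 0, 0, 0],
    [0, 35, 0, 0, 0, 0, 0],
    [0, 45, 0, 0, 0, 0, 0],
    [0, 45, 0, 0, 0, 0, 0],
    [0, 45, 0, 0, 0, 0, 0]
  ]
}}

```text
clock: 10.1
position: [0.484, 0.1129, 0.1716]
tool_rot: [[-0.0, 1.0, -0.0], [1.0, 0.0, 0.0], [0.0, -0.0, -1.0]]
ft_force: [1.0, 0.5, -1.2]
opening: 0.0534
finger_force: 42.9
```

Emit:
{"method": "drive_tool", "body": {
  "plan": [
    [0, 45, 0, 0, 0, 0, 0],
    [0, 45, 0, 0, 0, 0, 0],
    [0, 45, 0, 0, 0, 0, 0],
    [0, 45, 0, 0, 0, 0, 0],
    [0, 35, 0, 0, 0, 0, 0],
    [0, 15, 0, 0, 0, 0, 0],
    [0, 0, 0, 0, 0, 0, 0],
    [0, 0, 0, 0, 0, 0, 0]
  ]
}}

```text
clock: 10.9
position: [0.4838, 0.3402, 0.1713]
tool_rot: [[-0.002, 1.0, -0.001], [1.0, 0.002, -0.001], [-0.001, -0.001, -1.0]]
ft_force: [-0.0, -1.1, -1.6]
opening: 0.0531
finger_force: 42.9
```

Emit:
{"method": "drive_tool", "body": {
  "plan": [
    [0, 0, 0, 30, 0, 0, 0],
    [0, 0, 0, 30, 0, 0, 0],
    [0, 0, 0, 18, 0, 0, 0],
    [0, 0, 0, 8, 0, 0, 0],
    [0, 0, 0, 4, 0, 0, 0],
    [0, 0, 0, 2, 0, 0, 0],
    [0, 0, 0, 0, 0, 0, 0]
  ]
}}

```text
clock: 11.6
position: [0.4853, 0.341, 0.0808]
tool_rot: [[-0.001, 1.0, 0.001], [1.0, 0.001, 0.001], [0.001, 0.001, -1.0]]
ft_force: [0.5, -0.3, -0.2]
opening: 0.0532
finger_force: 43.0
```

Emit:
{"method": "drive_tool", "body": {
  "plan": [
    [0, 0, 0, 1, 0, 0, 0],
    [0, 0, 0, 0, 0, 0, 0],
    [0, 0, 0, 0, 0, 0, 0]
  ]
}}

```text
clock: 11.9
position: [0.4855, 0.3414, 0.0803]
tool_rot: [[-0.001, 1.0, 0.002], [1.0, 0.001, 0.001], [0.001, 0.002, -1.0]]
ft_force: [-1.6, -0.9, 6.0]
opening: 0.0533
finger_force: 43.7
```

Emit:
{"method": "drive_tool", "body": {
  "plan": [
    [0.68, 0, 0, 0, 0, 0, 0],
    [0.8, 0, 0, 0, 0, 0, 0],
    [1, 0, 0, 0, 0, 0, 0],
    [1, 0, 0, 0, 0, 0, 0],
    [1, 0, 0, -20, 0, 0, 0],
    [1, 0, 0, -40, 0, 0, 0],
    [1, 0, 0, -50, 0, 0, 0],
    [1, 0, 0, -20, 0, 0, 0]
  ]
}}

```text
clock: 12.7
position: [0.4867, 0.3421, 0.2134]
tool_rot: [[-0.001, 1.0, 0.006], [1.0, 0.001, 0.003], [0.003, 0.006, -1.0]]
ft_force: [0.5, 0.6, -0.5]
opening: 0.0856
finger_force: 0.0
```

Emit:
{"method": "drive_tool", "body": {
  "plan": [
    [1, -45, 7, 0, 0, 0, 0],
    [1, -48, 7, 0, 0, 0, 0],
    [1, -48, 8, 0, 0, 0, 0],
    [1, -48, 8, 0, 0, 0, 0],
    [1, -48, 8, 0, 0, 0, 0],
    [1, -48, 7, 0, 0, 0, 0],
    [1, -48, 7, 0, 0, 0, 0],
    [1, -48, 6, 0, 0, 0, 0]
  ]
}}

```text
clock: 13.5
position: [0.5431, -0.042, 0.2089]
tool_rot: [[-0.001, 1.0, 0.0], [1.0, 0.001, 0.0], [0.0, 0.0, -1.0]]
ft_force: [0.8, -0.3, 1.3]
opening: 0.0853
finger_force: 0.0
```

Emit:
{"method": "drive_tool", "body": {
  "plan": [
    [1, 0, 0, 0, 0, 0, 0],
    [1, 0, 0, 0, 0, 0, 0],
    [1, 0, 0, 0, 0, 0, 0]
  ]
}}

```text
clock: 13.8
position: [0.5426, -0.0391, 0.2086]
tool_rot: [[-0.001, 1.0, -0.001], [1.0, 0.001, 0.001], [0.001, -0.001, -1.0]]
ft_force: [-0.0, 0.8, -0.5]
opening: 0.0853
finger_force: 0.0
```

```bash
python3 - <<'E'
from bench import *
from h import *
np.set_printoptions(precision=4,suppress=True)
for n in ["scene","side"]:
    im=get_image(n);np.savez(n+"1.npz",**im)
o=get_obs();w=get_image("wrist");np.savez("wrist1.npz",p=o["position"],R=o["tool_rot"],**w)
print(o["position"],w["intrinsics"],w["tool_from_camera"])
sc=dict(np.load("scene1.npz"))["pixels"][140:260,200:400];
cv2.imwrite("pics/a1.png",np.hstack([cv2.resize(w["pixels"],(480,300)),cv2.resize(sc,(320,192))[:,:320].copy() if 0 else np.vstack([cv2.resize(sc,(320,192)),np.zeros((108,320,3),np.uint8)])]))
E
```

```text
[ 0.5427 -0.0386  0.2087] [[309.7069   0.     314.3486]
 [  0.     309.7069 200.6368]
 [  0.       0.       1.    ]] [[-0.     -0.9451 -0.3267  0.0844]
 [ 1.     -0.     -0.      0.0005]
 [ 0.     -0.3267  0.9451 -0.1429]
 [ 0.      0.      0.      1.    ]]
```

View pics/a1.png

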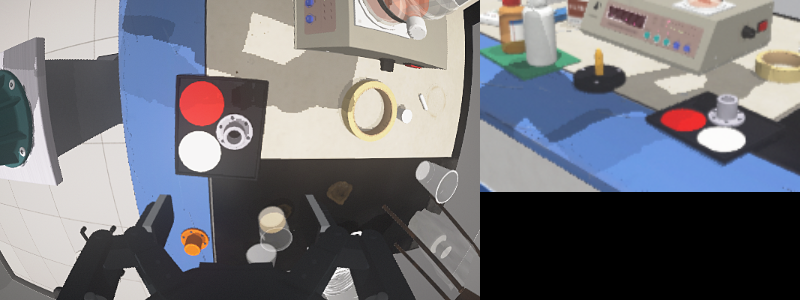

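Both bottles stand on the mat. In the wrist half the flange is at about (235,132), the red pad at (201,103), the white pad at (199,151) and the cap at (194,240). Next I'll measure the flange and pads.

```bash
cat >> h.py <<'E'
def fitc(p,r,c0):
    from scipy.optimize import least_squares
    return least_squares(lambda c:np.hypot(*(p-c).T)-r,c0,loss="soft_l1",f_scale=.001).x
def wcloud(w,p,R):
    K=w["intrinsics"];d=w["depth"];v,u=np.mgrid[:d.shape[0],:d.shape[1]]
    a,b=(u-K[0,2])/K[0,0],(v-K[1,2])/K[1,1];t=np.hypot(a,b)+1e-9
    s=np.tan(np.minimum(t,1.5))/t*d;c=np.stack([a*s,b*s,d],-1);c[d<=0]=np.nan
    T=w["tool_from_camera"];return (c@T[:3,:3].T+T[:3,3])@R.T+p
def blob(P,m):
    # area-weighted disc centre: min enclosing circle on contour points
    n,l,st,_=cv2.connectedComponentsWithStats(m.astype(np.uint8));m=l==1+np.argmax(st[1:,4])
    q=P[m][:,:2].astype(np.float32);return cv2.fitEllipse(cv2.convexHull(q)),np.nanmedian(P[m][:,2])
E
python3 - <<'E'
from h import *
np.set_printoptions(precision=4,suppress=True)
V={n:dict(np.load(n+"1.npz")) for n in ["scene","side","wrist"]}
C={n:(wcloud(V[n],V[n]["p"],V[n]["R"]) if n=="wrist" else cloud(V[n])) for n in V}
for n in V:
    P=C[n];x,y,z=np.moveaxis(P,-1,0);H=hsv(V[n]);h,s,v=H[...,0],H[...,1],H[...,2]
    near=(np.hypot(x-.49,y+.035)<.1)&(z<.025)
    print(n,"red",*blob(P,near&((h<6)|(h>174))&(s>150)))
    print("   white",*blob(P,near&(s<40)&(v>190)&(x<.525)))
    for lo,hi,r in [(.018,.04,.016)]:
        d=np.hypot(x-.542,y+.039);m=(z>lo)&(z<hi)&(d<.028)&(d>.012)
        print("   hub",m.sum(),fitc(P[m][:,:2],r,(.542,-.039)))
    m=(d<.022)&(z>.036);q=P[m];print("   hubtop",len(q),cv2.minEnclosingCircle(q[:,:2].astype(np.float32)),np.median(q[:,2]))
    d=np.hypot(x-.542,y+.039);m=(d<.035)&(z>.0125)&(z<.020);print("   disc",m.sum(),cv2.minEnclosingCircle(P[m][:,:2].astype(np.float32)))
    d=np.hypot(x-.462,y+.258);m=(d<.024)&(z>.012)&(z<.03)
    if m.sum()>5:print("   orange",m.sum(),fitc(P[m][:,:2],.016,(.462,-.258)))
    d=np.hypot(x-.506,y-.208);m=(d<.015)&(z>.02)&(z<.05)
    if m.sum()>5:print("   brass",m.sum(),fitc(P[m][:,:2],.007,(.506,.208)))
E
```

```text
scene red ((0.492148756980896, 0.0030701670330017805), (0.06740444898605347, 0.07332092523574829), 130.65965270996094) 0.011347135650794177
   white ((0.486145943403244, -0.07297655940055847), (0.06619859486818314, 0.07273206859827042), 132.66725158691406) 0.011254224430836263
   hub 104 [ 0.5396 -0.0409]
   hubtop 312 ((0.5418422222137451, -0.04393773898482323), 0.020161809399724007) 0.29866900029872556
   disc 143 ((0.5386864542961121, -0.04198708012700081), 0.028822802007198334)
   orange 141 [ 0.4617 -0.2581]
   brass 52 [0.5066 0.2073]
side red ((0.490507572889328, 0.0006115622818470001), (0.07088374346494675, 0.07473031431436539), 153.64096069335938) 0.011235276152356644
   white ((0.4891502857208252, -0.06918898224830627), (0.06638803333044052, 0.08353773504495621), 144.4631805419922) 0.011237550356241188
   hub 78 [ 0.5415 -0.0398]
   hubtop 180 ((0.5420507192611694, -0.038917724043130875), 0.021979685872793198) 0.2911366035395682
   disc 97 ((0.5426572561264038, -0.042168471962213516), 0.033528294414281845)
   orange 38 [ 0.4619 -0.2596]
   brass 40 [0.5064 0.2076]
wrist red ((0.4915675222873688, 0.0014777013566344976), (0.06722286343574524, 0.06791546195745468), 107.11902618408203) 0.01086117887750701
   white ((0.4856088161468506, -0.07489878684282303), (0.06766010075807571, 0.06858336925506592), 156.2574005126953) 0.010873717095370411
   hub 182 [ 0.5417 -0.0409]
   hubtop 5525 ((0.5419864654541016, -0.03595350310206413), 0.020832626149058342) 0.29153981802612283
   disc 1063 ((0.5390379428863525, -0.03946174308657646), 0.030363118276000023)
   orange 182 [ 0.4619 -0.259 ]
```

Emit:
{"method": "drive_tool", "body": {
  "plan": [
    [1, -2, -1.7, 20, 0, 0, 0],
    [1, 0, 0, 45, 0, 0, 0],
    [1, 0, 0, 45, 0, 0, 0],
    [1, 0, 0, 40, 0, 0, 0],
    [1, 0, 0, 20, 0, 0, 0],
    [1, 0, 0, 10, 0, 0, 0],
    [1, 0, 0, 0, 0, 0, 0],
    [1, 0, 0, 0, 0, 0, 0]
  ]
}}

```text
clock: 14.75
position: [0.5422, -0.0416, 0.0297]
tool_rot: [[-0.002, 1.0, 0.001], [1.0, 0.002, -0.0], [-0.0, 0.001, -1.0]]
ft_force: [0.6, 0.0, 0.3]
opening: 0.0852
finger_force: 0.0
```

Emit:
{"method": "drive_tool", "body": {
  "plan": [
    [1, 1, -1, 8, 0, 0, 0],
    [1, 0, 0, 3.5, 0, 0, 0],
    [1, 0, 0, 0, 0, 0, 0],
    [0, 0, 0, 0, 0, 0, 0],
    [0, 0, 0, 0, 0, 0, 0],
    [0, 0, 0, 0, 0, 0, 0],
    [0, 0, 0, 0, 0, 0, 0],
    [0, 0, 0, 0, 0, 0, 0]
  ]
}}

```text
clock: 15.55
position: [0.5405, -0.041, 0.0177]
tool_rot: [[-0.001, 1.0, 0.0], [1.0, 0.001, 0.0], [0.0, 0.0, -1.0]]
ft_force: [-1.5, 0.1, 4.0]
opening: 0.0304
finger_force: 39.7
```

Emit:
{"method": "drive_tool", "body": {
  "plan": [
    [0, 0, 0, -20, 0, 0, 0],
    [0, 0, 0, -40, 0, 0, 0],
    [0, 0, 0, -30, 0, 0, 0],
    [0, 30, -5, 0, 0, 0, 0],
    [0, 45, -7, 0, 0, 0, 0],
    [0, 45, -7, 0, 0, 0, 0],
    [0, 45, -6, 0, 0, 0, 0],
    [0, 40, -5, 0, 0, 0, 0]
  ]
}}

```text
clock: 16.35
position: [0.5092, 0.1658, 0.1072]
tool_rot: [[-0.001, 1.0, -0.001], [1.0, 0.001, 0.0], [0.0, -0.001, -1.0]]
ft_force: [0.2, -0.7, -0.9]
opening: 0.0305
finger_force: 40.0
```

Emit:
{"method": "drive_tool", "body": {
  "plan": [
    [0, 28, -4, 0, 0, 0, 0],
    [0, 15.5, 0, 0, 0, 0, 0],
    [0, 0, 0, 0, 0, 0, 0],
    [0, 0, 0, 0, 0, 0, 0],
    [0, 0, 0, 0, 0, 0, 0]
  ]
}}

```text
clock: 16.85
position: [0.5062, 0.2062, 0.1072]
tool_rot: [[0.0, 1.0, -0.0], [1.0, -0.0, -0.001], [-0.001, -0.0, -1.0]]
ft_force: [-0.1, 0.1, -1.0]
opening: 0.0303
finger_force: 40.0
```

```bash
cat > chk.py <<'E'
from bench import *
from h import *
import sys
np.set_printoptions(precision=4,suppress=True)
o=get_obs();p=o["position"];print(p)
for n in ["scene","side"]:
    im=get_image(n);np.savez(n+"2.npz",**im);P=cloud(im);x,y,z=np.moveaxis(P,-1,0)
    d=np.hypot(x-p[0],y-p[1]);zb=p[2]-.0085
    for nm,m,r in [("brass",(d<.015)&(z>.02)&(z<.05),.007),("foot",(d<.052)&(d>.036)&(z>.010)&(z<.02),.045),("disc",(d<.036)&(d>.02)&(z>zb-.002)&(z<zb+.008),.028)]:
        if m.sum()>5:print(n,nm,m.sum(),fitc(P[m][:,:2],r,p[:2]),np.percentile(z[m],[5,50,95]))
w=get_image("wrist");np.savez("wrist2.npz",p=p,R=o["tool_rot"],**w)
E
python3 chk.py
```

```text
[0.5062 0.2062 0.1072]
scene brass 50 [0.5061 0.2074] [0.0222 0.0355 0.0483]
scene foot 174 [0.5072 0.2083] [0.0108 0.0159 0.018 ]
scene disc 77 [0.5069 0.2077] [0.0992 0.1039 0.1056]
side brass 37 [0.5062 0.2073] [0.0215 0.0364 0.0461]
side foot 226 [0.506  0.2057] [0.0112 0.0157 0.0192]
side disc 76 [0.5048 0.203 ] [0.1004 0.1038 0.1063]
```

Emit:
{"method": "drive_tool", "body": {
  "plan": [
    [0, 1, 0, 20, 0, 0, 0],
    [0, 0, 0, 15, 0, 0, 0],
    [0, 0, 0, 8, 0, 0, 0],
    [0, 0, 0, 8, 0, 0, 0],
    [0, 0, 0, 8, 0, 0, 0],
    [0, 0, 0, 0, 0, 0, 0]
  ]
}}

```text
clock: 17.6
position: [0.5055, 0.2082, 0.0475]
tool_rot: [[-0.001, 1.0, -0.001], [1.0, 0.001, -0.0], [-0.0, -0.001, -1.0]]
ft_force: [0.1, -0.0, -1.6]
opening: 0.0306
finger_force: 40.0
```

Over the tip with no contact force. I'll continue down.

Emit:
{"method": "drive_tool", "body": {
  "plan": [
    [0, 0, 0, 8, 0, 0, 0],
    [0, 0, 0, 8, 0, 0, 0],
    [0, 0, 0, 5, 0, 0, 0],
    [0, 0, 0, 1, 0, 0, 0],
    [0, 0, 0, 0, 0, 0, 0],
    [0, 0, 0, 0, 0, 0, 0]
  ]
}}

```text
clock: 18.2
position: [0.5063, 0.2086, 0.0265]
tool_rot: [[-0.001, 1.0, 0.0], [1.0, 0.001, 0.0], [0.0, 0.0, -1.0]]
ft_force: [-0.2, -0.1, -1.1]
opening: 0.0304
finger_force: 40.0
```

Emit:
{"method": "drive_tool", "body": {
  "plan": [
    [0, 0, 0, 1, 0, 0, 0],
    [0, 0, 0, 0.5, 0, 0, 0],
    [0, 0, 0, 0, 0, 0, 0],
    [0, 0, 0, 0, 0, 0, 0]
  ]
}}

```text
clock: 18.6
position: [0.5065, 0.2086, 0.0257]
tool_rot: [[-0.001, 1.0, 0.001], [1.0, 0.001, 0.0], [0.0, 0.001, -1.0]]
ft_force: [-1.0, -0.4, 5.9]
opening: 0.0305
finger_force: 40.7
```

Emit:
{"method": "drive_tool", "body": {
  "plan": [
    [0.5, 0, 0, 0, 0, 0, 0],
    [0.8, 0, 0, 0, 0, 0, 0],
    [1, 0, 0, 0, 0, 0, 0],
    [1, 0, 0, 0, 0, 0, 0],
    [1, 0, 0, -20, 0, 0, 0],
    [1, 0, 0, -45, 0, 0, 0],
    [1, 0, 0, -45, 0, 0, 0],
    [1, 0, 0, -25, 0, 0, 0]
  ]
}}

```text
clock: 19.4
position: [0.5075, 0.2089, 0.1632]
tool_rot: [[-0.001, 1.0, 0.004], [1.0, 0.001, 0.001], [0.001, 0.004, -1.0]]
ft_force: [1.3, 0.4, -0.6]
opening: 0.0853
finger_force: 0.0
```

Emit:
{"method": "drive_tool", "body": {
  "plan": [
    [1, -45, -5, 0, 0, 0, 0],
    [1, -48, -5, 0, 0, 0, 0],
    [1, -48, -5, 0, 0, 0, 0],
    [1, -48, -5, 0, 0, 0, 0],
    [1, -48, -5, 0, 0, 0, 0],
    [1, -48, -5, 0, 0, 0, 0],
    [1, -48, -5, 0, 0, 0, 0],
    [1, -48, -5, 0, 0, 0, 0]
  ]
}}

```text
clock: 20.2
position: [0.4659, -0.1745, 0.1599]
tool_rot: [[-0.001, 1.0, 0.0], [1.0, 0.001, 0.0], [0.0, 0.0, -1.0]]
ft_force: [0.5, -0.2, 0.2]
opening: 0.0856
finger_force: 0.0
```

Emit:
{"method": "drive_tool", "body": {
  "plan": [
    [1, -50, -4, 0, 0, 0, 0],
    [1, -36, 0, 0, 0, 0, 0],
    [1, 0, 0, 20, 0, 0, 0],
    [1, 0, 0, 25, 0, 0, 0],
    [1, 0, 0, 20, 0, 0, 0],
    [1, 0, 0, 0, 0, 0, 0],
    [1, 0, 0, 0, 0, 0, 0],
    [1, 0, 0, 0, 0, 0, 0]
  ]
}}

```text
clock: 21.0
position: [0.4633, -0.2588, 0.0958]
tool_rot: [[-0.001, 1.0, 0.001], [1.0, 0.001, -0.001], [-0.001, 0.001, -1.0]]
ft_force: [0.6, -0.4, -0.7]
opening: 0.0854
finger_force: 0.0
```

```bash
python3 - <<'E'
from bench import *
from h import *
np.set_printoptions(precision=4,suppress=True)
p=get_obs()["position"];print(p)
for n in ["scene","side"]:
    im=get_image(n);np.savez(n+"3.npz",**im);P=cloud(im);x,y,z=np.moveaxis(P,-1,0)
    for nm,c,zr,r in [("hub",(.5065,.2076),(.03,.046),.016),("cap",(.4618,-.2587),(.012,.028),.016)]:
        d=np.hypot(x-c[0],y-c[1]);m=(d<r+.006)&(z>zr[0])&(z<zr[1]);t=(d<.02)
        if m.sum()>4:print(n,nm,m.sum(),fitc(P[m][:,:2],r,c),"top",np.nanpercentile(z[t],[50,98]))
    if n=="scene": cv2.imwrite("pics/b1.png",cv2.resize(im["pixels"][120:320,180:500],(640,400)))
    d=np.hypot(x-.462,y+.259);m=(d<.05)&(d>.034);print("blue z",np.nanmedian(z[m]))
E
```

```text
[ 0.4633 -0.2588  0.0958]
scene hub 63 [0.5061 0.209 ] top [0.0411 0.0605]
scene cap 122 [ 0.4613 -0.2581] top [0.0338 0.4302]
blue z 0.3299901937016344
side hub 54 [0.5064 0.2083] top [0.0444 0.0625]
side cap 33 [ 0.4614 -0.2581] top [0.035  0.5084]
blue z 0.30534023350585504
```

View pics/b1.png

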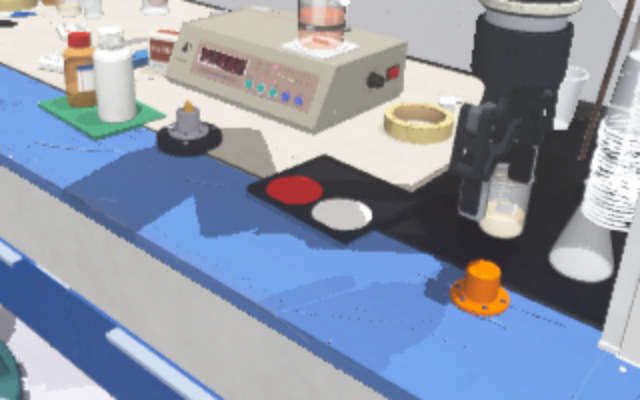

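The flange is seated at crop (188,125) and the bottles are upright. I'll descend onto the cap.

Emit:
{"method": "drive_tool", "body": {
  "plan": [
    [1, 0, -1.5, 30, 0, 0, 0],
    [1, 0, 0, 30, 0, 0, 0],
    [1, 0, 0, 16, 0, 0, 0],
    [1, 0, 0, 0, 0, 0, 0],
    [1, 0, 0, 0, 0, 0, 0]
  ]
}}

```text
clock: 21.6
position: [0.4615, -0.2586, 0.0194]
tool_rot: [[-0.001, 1.0, 0.0], [1.0, 0.001, -0.0], [-0.0, 0.0, -1.0]]
ft_force: [-0.5, -0.0, 0.0]
opening: 0.0852
finger_force: 0.0
```

Emit:
{"method": "drive_tool", "body": {
  "plan": [
    [1, 0, 0, 7, 0, 0, 0],
    [1, 0, 0, 2, 0, 0, 0],
    [1, 0, 0, 0, 0, 0, 0],
    [0, 0, 0, 0, 0, 0, 0],
    [0, 0, 0, 0, 0, 0, 0],
    [0, 0, 0, 0, 0, 0, 0],
    [0, 0, 0, 0, 0, 0, 0],
    [0, 0, 0, 0, 0, 0, 0]
  ]
}}

```text
clock: 22.4
position: [0.4611, -0.2585, 0.0102]
tool_rot: [[-0.001, 1.0, 0.0], [1.0, 0.001, -0.0], [-0.0, 0.0, -1.0]]
ft_force: [-1.1, -0.0, 4.6]
opening: 0.0313
finger_force: 39.3
```

Emit:
{"method": "drive_tool", "body": {
  "plan": [
    [0, 0, 0, -20, 0, 0, 0],
    [0, 0, 0, -45, 0, 0, 0],
    [0, 0, 0, -45, 0, 0, 0],
    [0, 30, 3, 0, 0, 0, 0],
    [0, 48, 5, 0, 0, 0, 0],
    [0, 48, 5, 0, 0, 0, 0],
    [0, 48, 5, 0, 0, 0, 0],
    [0, 48, 5, 0, 0, 0, 0]
  ]
}}

```text
clock: 23.2
position: [0.4835, -0.0347, 0.1198]
tool_rot: [[-0.0, 1.0, -0.0], [1.0, 0.0, 0.0], [0.0, -0.0, -1.0]]
ft_force: [1.5, -0.4, -1.2]
opening: 0.0317
finger_force: 40.0
```

Emit:
{"method": "drive_tool", "body": {
  "plan": [
    [0, 48, 5, 0, 0, 0, 0],
    [0, 48, 5, 0, 0, 0, 0],
    [0, 48, 5, 0, 0, 0, 0],
    [0, 45, 4, 0, 0, 0, 0],
    [0, 35, 3, 0, 0, 0, 0],
    [0, 20, 0, 0, 0, 0, 0],
    [0, 0, 0, 0, 0, 0, 0],
    [0, 0, 0, 0, 0, 0, 0]
  ]
}}

```text
clock: 24.0
position: [0.505, 0.2076, 0.1195]
tool_rot: [[-0.002, 1.0, -0.001], [1.0, 0.002, -0.001], [-0.001, -0.001, -1.0]]
ft_force: [0.2, -1.1, -1.3]
opening: 0.0312
finger_force: 40.0
```

```bash
python3 chk.py
```

```text
[0.505  0.2076 0.1195]
scene brass 77 [0.5    0.2026] [0.0231 0.0378 0.049 ]
scene foot 168 [0.5071 0.209 ] [0.0107 0.016  0.0182]
scene disc 75 [0.5059 0.2087] [0.1117 0.115  0.1166]
side brass 34 [0.5051 0.2107] [0.027  0.0483 0.0499]
side foot 214 [0.5048 0.2059] [0.0112 0.0157 0.0191]
side disc 86 [0.5037 0.2037] [0.1108 0.1153 0.1185]
```

Emit:
{"method": "drive_tool", "body": {
  "plan": [
    [0, 0, 1, 20, 0, 0, 0],
    [0, 0, 0, 15, 0, 0, 0],
    [0, 0, 0, 8, 0, 0, 0],
    [0, 0, 0, 6, 0, 0, 0],
    [0, 0, 0, 4, 0, 0, 0],
    [0, 0, 0, 0, 0, 0, 0],
    [0, 0, 0, 0, 0, 0, 0]
  ]
}}

```text
clock: 24.85
position: [0.5069, 0.2077, 0.0672]
tool_rot: [[-0.001, 1.0, 0.001], [1.0, 0.001, 0.0], [0.0, 0.001, -1.0]]
ft_force: [0.4, -0.5, -1.0]
opening: 0.0315
finger_force: 40.0
```

Emit:
{"method": "drive_tool", "body": {
  "plan": [
    [0, 0, 0, 3, 0, 0, 0],
    [0, 0, 0, 2, 0, 0, 0],
    [0, 0, 0, 1, 0, 0, 0],
    [0, 0, 0, 0, 0, 0, 0],
    [0, 0, 0, 0, 0, 0, 0]
  ]
}}

```text
clock: 25.35
position: [0.5065, 0.2077, 0.0608]
tool_rot: [[-0.001, 1.0, -0.0], [1.0, 0.001, 0.0], [0.0, -0.0, -1.0]]
ft_force: [-0.2, -0.2, -1.7]
opening: 0.0311
finger_force: 40.1
```

Emit:
{"method": "drive_tool", "body": {
  "plan": [
    [0, 0, 0, 1, 0, 0, 0],
    [0, 0, 0, 0.5, 0, 0, 0],
    [0, 0, 0, 0, 0, 0, 0],
    [0, 0, 0, 0, 0, 0, 0]
  ]
}}

```text
clock: 25.75
position: [0.5067, 0.2077, 0.0606]
tool_rot: [[-0.001, 1.0, 0.001], [1.0, 0.001, 0.0], [0.0, 0.001, -1.0]]
ft_force: [-3.6, -0.8, 11.8]
opening: 0.0314
finger_force: 41.2
```

Emit:
{"method": "drive_tool", "body": {
  "plan": [
    [0.5, 0, 0, -0.5, 0, 0, 0],
    [0.8, 0, 0, 0, 0, 0, 0],
    [1, 0, 0, 0, 0, 0, 0],
    [1, 0, 0, 0, 0, 0, 0],
    [1, 0, 0, -20, 0, 0, 0],
    [1, 0, 0, -45, 0, 0, 0],
    [1, 0, 0, -45, 0, 0, 0],
    [1, 0, 0, -40, 0, 0, 0]
  ]
}}

```text
clock: 26.55
position: [0.5066, 0.2076, 0.2116]
tool_rot: [[-0.001, 1.0, 0.0], [1.0, 0.001, 0.0], [0.0, 0.0, -1.0]]
ft_force: [0.9, 0.5, 0.9]
opening: 0.085
finger_force: 0.0
```

```bash
python3 - <<'E'
from bench import *
from h import *
np.set_printoptions(precision=4,suppress=True)
p=get_obs()["position"];print(p)
for n in ["scene","side"]:
    im=get_image(n);P=cloud(im);x,y,z=np.moveaxis(P,-1,0)
    for nm,c,zr,r in [("steel",(.5065,.2076),(.025,.046),.016),("cap",(.5065,.2076),(.062,.079),.016),("amber",(.486,.421),(.03,.075),.0255),("white",(.486,.341),(.03,.10),.0275)]:
        d=np.hypot(x-c[0],y-c[1]);m=(d<r+.008)&(z>zr[0])&(z<zr[1]);t=(d<.013)&(z<.16)
        if m.sum()>4:print(n,nm,m.sum(),fitc(P[m][:,:2],r,c),"top",np.nanpercentile(z[t],[50,95]))
    if n=="scene": cv2.imwrite("pics/c1.png",cv2.resize(im["pixels"][130:230,180:340],(640,400)))
E
```

```text
[0.5066 0.2076 0.2116]
scene steel 83 [0.506  0.2087] top [0.0852 0.0864]
scene cap 73 [0.5061 0.2079] top [0.0852 0.0864]
scene amber 217 [0.4833 0.4227] top [0.1139 0.1162]
scene white 457 [0.4833 0.3403] top [0.1397 0.1407]
side steel 41 [0.5065 0.2083] top [0.0853 0.0884]
side cap 53 [0.5061 0.2072] top [0.0853 0.0884]
side amber 229 [0.4838 0.4229] top [0.1156 0.1183]
side white 407 [0.4837 0.3402] top [0.1388 0.1419]
```

View pics/c1.png

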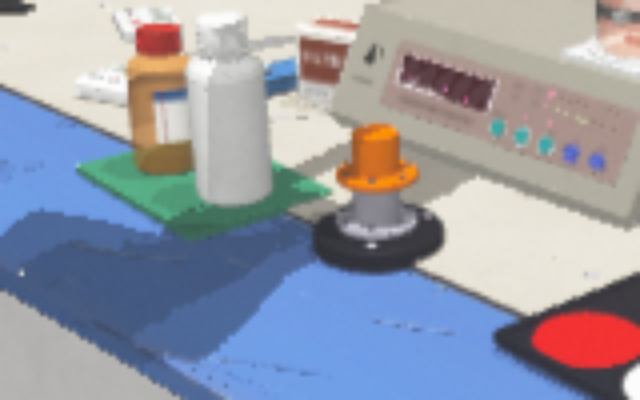

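The stack stands seated at (378,200), with its top at 85 mm as expected, and both bottles are upright. Next comes the white bottle.

Emit:
{"method": "drive_tool", "body": {
  "plan": [
    [1, 40, -8, 0, 0, 0, 0],
    [1, 48, -8, 0, 0, 0, 0],
    [1, 45, -6, 0, 0, 0, 0],
    [1, 0, 0, 0, 0, 0, 0],
    [1, 0, 0, 25, 0, 0, 0],
    [1, 0, 0, 35, 0, 0, 0],
    [1, 0, 0, 40, 0, 0, 0],
    [1, 0, 0, 29, 0, 0, 0]
  ]
}}

```text
clock: 27.45
position: [0.483, 0.3391, 0.0779]
tool_rot: [[-0.001, 1.0, -0.003], [1.0, 0.001, -0.002], [-0.002, -0.003, -1.0]]
ft_force: [-0.4, -1.0, -0.8]
opening: 0.0851
finger_force: 0.0
```

Emit:
{"method": "drive_tool", "body": {
  "plan": [
    [1, 0, 0, 1.5, 0, 0, 0],
    [1, 0, 0, 0, 0, 0, 0],
    [0, 0, 0, 0, 0, 0, 0],
    [0, 0, 0, 0, 0, 0, 0],
    [0, 0, 0, 0, 0, 0, 0],
    [0, 0, 0, 0, 0, 0, 0],
    [0, 0, 0, 0, 0, 0, 0]
  ]
}}

```text
clock: 28.15
position: [0.4856, 0.3413, 0.0814]
tool_rot: [[-0.001, 1.0, 0.003], [1.0, 0.001, 0.002], [0.002, 0.003, -1.0]]
ft_force: [-0.8, -0.8, 5.0]
opening: 0.0531
finger_force: 41.5
```

Emit:
{"method": "drive_tool", "body": {
  "plan": [
    [0, 0, 0, -20, 0, 0, 0],
    [0, 0, 0, -45, 0, 0, 0],
    [0, 0, 0, -40, 0, 0, 0],
    [0, -15, 0, 0, 0, 0, 0],
    [0, -35, 0, 0, 0, 0, 0],
    [0, -45, 0, 0, 0, 0, 0],
    [0, -45, 0, 0, 0, 0, 0],
    [0, -45, 0, 0, 0, 0, 0]
  ]
}}

```text
clock: 28.95
position: [0.484, 0.1538, 0.1845]
tool_rot: [[-0.002, 1.0, 0.001], [1.0, 0.002, -0.0], [-0.0, 0.001, -1.0]]
ft_force: [0.5, -1.6, -1.8]
opening: 0.053
finger_force: 42.8
```

Emit:
{"method": "drive_tool", "body": {
  "plan": [
    [0, -45, 0, 0, 0, 0, 0],
    [0, -45, 0, 0, 0, 0, 0],
    [0, -45, 0, 0, 0, 0, 0],
    [0, -45, 0, 0, 0, 0, 0],
    [0, -35, 0, 0, 0, 0, 0],
    [0, -16, 0, 0, 0, 0, 0],
    [0, 0, 0, 0, 0, 0, 0],
    [0, 0, 0, 0, 0, 0, 0]
  ]
}}

```text
clock: 29.75
position: [0.4844, -0.0754, 0.1843]
tool_rot: [[0.0, 1.0, -0.0], [1.0, -0.0, 0.001], [0.001, -0.0, -1.0]]
ft_force: [-0.2, -0.5, -2.0]
opening: 0.0532
finger_force: 42.8
```

Emit:
{"method": "drive_tool", "body": {
  "plan": [
    [0, 0, 0, 30, 0, 0, 0],
    [0, 0, 0, 35, 0, 0, 0],
    [0, 0, 0, 20, 0, 0, 0],
    [0, 0, 0, 8, 0, 0, 0],
    [0, 0, 0, 5, 0, 0, 0],
    [0, 0, 0, 2, 0, 0, 0],
    [0, 0, 0, 0, 0, 0, 0]
  ]
}}

```text
clock: 30.45
position: [0.4855, -0.0753, 0.085]
tool_rot: [[-0.001, 1.0, 0.001], [1.0, 0.001, -0.0], [-0.0, 0.001, -1.0]]
ft_force: [0.1, 0.3, -0.6]
opening: 0.0534
finger_force: 42.9
```

Emit:
{"method": "drive_tool", "body": {
  "plan": [
    [0, 0, 0, 1.3, 0, 0, 0],
    [0, 0, 0, 0, 0, 0, 0],
    [0, 0, 0, 0, 0, 0, 0]
  ]
}}

```text
clock: 30.75
position: [0.4858, -0.0757, 0.0844]
tool_rot: [[-0.001, 1.0, 0.002], [1.0, 0.001, -0.001], [-0.001, 0.002, -1.0]]
ft_force: [-1.3, -0.3, 6.6]
opening: 0.0531
finger_force: 43.6
```

Emit:
{"method": "drive_tool", "body": {
  "plan": [
    [0.68, 0, 0, 0, 0, 0, 0],
    [0.8, 0, 0, 0, 0, 0, 0],
    [1, 0, 0, 0, 0, 0, 0],
    [1, 0, 0, 0, 0, 0, 0],
    [1, 0, 0, -20, 0, 0, 0],
    [1, 0, 0, -40, 0, 0, 0],
    [1, 0, 0, -50, 0, 0, 0],
    [1, 0, 0, -20, 0, 0, 0]
  ]
}}

```text
clock: 31.55
position: [0.4869, -0.076, 0.2171]
tool_rot: [[-0.001, 1.0, 0.006], [1.0, 0.001, -0.002], [-0.002, 0.006, -1.0]]
ft_force: [0.8, -0.1, -0.4]
opening: 0.0851
finger_force: 0.0
```

Emit:
{"method": "drive_tool", "body": {
  "plan": [
    [1, 40, 0, 0, 0, 0, 0],
    [1, 48, 0, 0, 0, 0, 0],
    [1, 48, 0, 0, 0, 0, 0],
    [1, 48, 0, 0, 0, 0, 0],
    [1, 48, 0, 0, 0, 0, 0],
    [1, 48, 0, 0, 0, 0, 0],
    [1, 48, 0, 0, 0, 0, 0],
    [1, 48, 0, 0, 0, 0, 0]
  ]
}}

```text
clock: 32.35
position: [0.484, 0.3026, 0.2129]
tool_rot: [[-0.001, 1.0, -0.0], [1.0, 0.001, -0.0], [-0.0, -0.0, -1.0]]
ft_force: [0.8, -0.5, -0.1]
opening: 0.085
finger_force: 0.0
```

Emit:
{"method": "drive_tool", "body": {
  "plan": [
    [1, 48, 0, 0, 0, 0, 0],
    [1, 48, 0, 0, 0, 0, 0],
    [1, 26, 0, 0, 0, 0, 0],
    [1, 0, 0, 0, 0, 0, 0],
    [1, 0, 0, 25, 0, 0, 0],
    [1, 0, 0, 25, 0, 0, 0],
    [1, 0, 0, 0, 0, 0, 0],
    [1, 0, 0, 0, 0, 0, 0]
  ]
}}

```text
clock: 33.15
position: [0.4841, 0.4217, 0.1629]
tool_rot: [[-0.0, 1.0, -0.001], [1.0, 0.0, -0.001], [-0.001, -0.001, -1.0]]
ft_force: [-0.1, 0.5, -0.1]
opening: 0.0855
finger_force: 0.0
```

To z = 0.061, then close.

Emit:
{"method": "drive_tool", "body": {
  "plan": [
    [1, 0, 0, 30, 0, 0, 0],
    [1, 0, 0, 35, 0, 0, 0],
    [1, 0, 0, 25, 0, 0, 0],
    [1, 0, 0, 11, 0, 0, 0],
    [1, 0, 0, 0, 0, 0, 0],
    [1, 0, 0, 0, 0, 0, 0],
    [0, 0, 0, 0, 0, 0, 0],
    [0, 0, 0, 0, 0, 0, 0]
  ]
}}

```text
clock: 33.95
position: [0.4853, 0.4233, 0.0637]
tool_rot: [[-0.001, 1.0, 0.002], [1.0, 0.001, 0.002], [0.002, 0.002, -1.0]]
ft_force: [-0.2, -0.9, 0.2]
opening: 0.059
finger_force: 0.0
```

Emit:
{"method": "drive_tool", "body": {
  "plan": [
    [0, 0, 0, 0, 0, 0, 0],
    [0, 0, 0, 0, 0, 0, 0],
    [0, 0, 0, 0, 0, 0, 0]
  ]
}}

```text
clock: 34.25
position: [0.4849, 0.4232, 0.0636]
tool_rot: [[-0.001, 1.0, 0.001], [1.0, 0.001, 0.001], [0.001, 0.001, -1.0]]
ft_force: [-2.1, -0.1, 7.1]
opening: 0.0492
finger_force: 40.9
```

Emit:
{"method": "drive_tool", "body": {
  "plan": [
    [0, 0, 0, -20, 0, 0, 0],
    [0, 0, 0, -45, 0, 0, 0],
    [0, 0, 0, -40, 0, 0, 0],
    [0, -15, 0, 0, 0, 0, 0],
    [0, -35, 1, 0, 0, 0, 0],
    [0, -45, 1, 0, 0, 0, 0],
    [0, -45, 1, 0, 0, 0, 0],
    [0, -45, 1, 0, 0, 0, 0]
  ]
}}

```text
clock: 35.05
position: [0.4875, 0.2356, 0.1664]
tool_rot: [[-0.002, 1.0, -0.001], [1.0, 0.002, -0.001], [-0.001, -0.001, -1.0]]
ft_force: [1.6, 0.5, -2.7]
opening: 0.0491
finger_force: 42.6
```

Emit:
{"method": "drive_tool", "body": {
  "plan": [
    [0, -45, 1, 0, 0, 0, 0],
    [0, -45, 1, 0, 0, 0, 0],
    [0, -45, 1, 0, 0, 0, 0],
    [0, -45, 0, 0, 0, 0, 0],
    [0, -38, 0, 0, 0, 0, 0],
    [0, -18, 0, 0, 0, 0, 0],
    [0, 0, 0, 0, 0, 0, 0],
    [0, 0, 0, 0, 0, 0, 0]
  ]
}}

```text
clock: 35.85
position: [0.491, 0.0015, 0.1666]
tool_rot: [[0.001, 1.0, -0.001], [1.0, -0.001, 0.001], [0.001, -0.001, -1.0]]
ft_force: [-0.0, 0.3, -1.2]
opening: 0.0495
finger_force: 42.6
```

Emit:
{"method": "drive_tool", "body": {
  "plan": [
    [0, 0, 0, 30, 0, 0, 0],
    [0, 0, 0, 35, 0, 0, 0],
    [0, 0, 0, 20, 0, 0, 0],
    [0, 0, 0, 8, 0, 0, 0],
    [0, 0, 0, 5, 0, 0, 0],
    [0, 0, 0, 2, 0, 0, 0],
    [0, 0, 0, 0, 0, 0, 0]
  ]
}}

```text
clock: 36.55
position: [0.4925, 0.0018, 0.0676]
tool_rot: [[-0.001, 1.0, 0.001], [1.0, 0.001, -0.0], [-0.0, 0.001, -1.0]]
ft_force: [-0.4, -0.4, -1.2]
opening: 0.0488
finger_force: 42.6
```

Emit:
{"method": "drive_tool", "body": {
  "plan": [
    [0, 0, 0, 1.5, 0, 0, 0],
    [0, 0, 0, 0, 0, 0, 0],
    [0, 0, 0, 0, 0, 0, 0]
  ]
}}

```text
clock: 36.85
position: [0.4927, 0.0015, 0.0666]
tool_rot: [[-0.001, 1.0, 0.002], [1.0, 0.001, -0.0], [-0.0, 0.002, -1.0]]
ft_force: [-0.7, 0.3, 6.4]
opening: 0.049
finger_force: 43.4
```

Emit:
{"method": "drive_tool", "body": {
  "plan": [
    [0.65, 0, 0, 0, 0, 0, 0],
    [0.8, 0, 0, 0, 0, 0, 0],
    [1, 0, 0, 0, 0, 0, 0],
    [1, 0, 0, 0, 0, 0, 0],
    [1, 0, 0, -20, 0, 0, 0],
    [1, 0, 0, -45, 0, 0, 0],
    [1, 0, 0, -50, 0, 0, 0],
    [1, 0, 0, -45, 0, 0, 0]
  ]
}}

```text
clock: 37.65
position: [0.4915, 0.0016, 0.2274]
tool_rot: [[-0.001, 1.0, -0.0], [1.0, 0.001, 0.0], [0.0, -0.0, -1.0]]
ft_force: [1.3, 0.2, -0.8]
opening: 0.0854
finger_force: 0.0
```

Emit:
{"method": "drive_tool", "body": {
  "plan": [
    [1, 0, 0, -20, 0, 0, 0],
    [1, 0, 0, 0, 0, 0, 0],
    [1, 0, 0, 0, 0, 0, 0]
  ]
}}

```text
clock: 37.95
position: [0.4915, 0.0017, 0.2453]
tool_rot: [[-0.001, 1.0, 0.0], [1.0, 0.001, 0.0], [0.0, 0.0, -1.0]]
ft_force: [-0.9, 0.5, -0.1]
opening: 0.0853
finger_force: 0.0
```

```bash
python3 - <<'E'
from bench import *
from h import *
np.set_printoptions(precision=4,suppress=True)
for n in ["scene","side"]:
    im=get_image(n);P=cloud(im);x,y,z=np.moveaxis(P,-1,0)
    for nm,c,zr,r in [("steel",(.5065,.2076),(.025,.046),.016),("cap",(.5065,.2076),(.062,.079),.016),("amber",(.492,.0018),(.035,.08),.0255),("white",(.4855,-.0745),(.03,.10),.0275)]:
        d=np.hypot(x-c[0],y-c[1]);m=(d<r+.008)&(z>zr[0])&(z<zr[1]);t=(d<.013)&(z<.16)
        if m.sum()>4:print(n,nm,m.sum(),fitc(P[m][:,:2],r,c),"top",np.nanpercentile(z[t],[50,95]))
    if n=="scene": cv2.imwrite("pics/d1.png",cv2.resize(im["pixels"][120:320,180:500],(640,400)))
E
```

```text
scene steel 83 [0.5062 0.2088] top [0.0851 0.0861]
scene cap 72 [0.5063 0.2079] top [0.0851 0.0861]
scene amber 399 [0.491  0.0009] top [0.1186 0.1198]
scene white 728 [ 0.4837 -0.0767] top [0.1429 0.1437]
side steel 44 [0.5059 0.2088] top [0.0846 0.0881]
side cap 54 [0.5061 0.2075] top [0.0846 0.0881]
side amber 179 [0.4915 0.0012] top [0.1186 0.1223]
side white 202 [ 0.4837 -0.0772] top [0.14   0.1467]
```

View pics/d1.png

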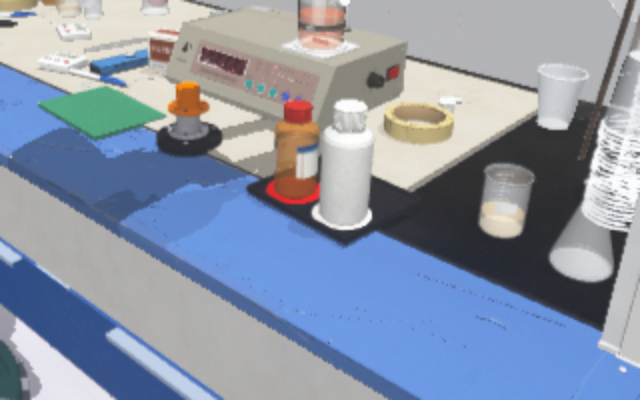

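The picture shows the stack seated at (188,115), amber on red (297,155) and white on white (345,170), each within about 3 mm of its pad centre. The beaker and flask are untouched and the gripper is clear, so I'll hand in.

```bash
python3 -c "
from bench import *
print(close_job())"
```

```text
the job is handed in; nothing more can be done
None
```

I handed the job in at about 38 s with the flange and cap seated on the stand, both bottles back on their pads within about 3 mm, and the beaker and flask untouched; no verdict came back.

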